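# Put the spacer block away and cover the rack

## Task

The medium spacer block (two dots) has been left out on the bench: put it back in its own slot of the block rack, the one with the same two dots, fully down on the slot's floor. Then put the grey cover on the rack: lower it level over both locating pins until it lies flat and fully home on the two end walls, and let go. Set both down rather than dropping them, leave the short block in its slot, and do not upset or push away the other things on the bench.

Things in the scene. Friction and masses are not known exactly. Their poses are not given: they have to be found in the camera images.
- block_medium: Aluminium spacer block 80 mm long (x), 36 wide (y), 26 high; two black dots at one end of its top. On the middle of its top a grip rib 14 mm thick (x), 30 wide (y), 30 high (total height 56). Origin: centre of its underside, z up; a half turn makes no difference. About 0.2 kg. Starts loose, upright on the bench: the one to put away.
- block_short: Aluminium spacer block 60 mm long (x), 36 wide (y), 26 high; one black dot at one end of its top. On the middle of its top a grip rib 14 mm thick (x), 30 wide (y), 30 high (total height 56). Origin: centre of its underside, z up; a half turn makes no difference. Starts in its own slot and stays there.
- rack: White rack fixed to the bench, 140 mm (x) by 184 (y): 8 mm base, three slots side by side at y = -48, 0, 48 mm in any order, and at y = -83 and 83 an end wall 18 mm thick (y), 140 long (x), its top 78 mm above the bench, with an upright steel pin in its middle, 10 mm diameter, 18 high, top 5 mm tapered. Origin: centre of its underside, on the bench.
- rack_pin0 (a point): Tip of the locating pin at the rack's -y end, 96 mm above the bench.
- rack_pin1 (a point): Tip of the locating pin at the rack's +y end, 96 mm above the bench.
- slot_short: Slot of the 60 mm block: grey tray 112 mm long (x), 48 wide (y), 20 high, fixed in the rack; central open pocket 65 mm (x) by 41 (y), its floor 4 mm above the origin (where a seated block's underside lies). White label strip on its -x end with one black dot. Origin: centre of its underside, 8 mm above the bench. Holds the short block.
- slot_medium: Slot of the 80 mm block: grey tray 112 mm long (x), 48 wide (y), 20 high, fixed in the rack; central open pocket 85 mm (x) by 41 (y), its floor 4 mm above the origin (where a seated block's underside lies). White label strip on its -x end with two black dots. Origin: centre of its underside, 8 mm above the bench. Empty.
- slot_long: Slot of the 100 mm block: grey tray 112 mm long (x), 48 wide (y), 20 high, fixed in the rack; central open pocket 105 mm (x) by 41 (y), its floor 4 mm above the origin (where a seated block's underside lies). White label strip on its -x end with three black dots. Origin: centre of its underside, 8 mm above the bench. Empty; its block is in use at the left.
- cover: Grey plate 140 mm (x) by 188 (y), 6 thick, 0.3 kg, flat on the bench; 13 mm holes at y = -83 and 83 for the pins. Black bridge handle over its centre: bar 16 mm thick (x), 90 long (y), 32 to 46 mm above the underside, on posts at y = -37 and 37. Origin: centre of its underside, z up; a half turn makes no difference. Home: over the rack's origin, 78 mm above it.
- wash_bottle: Bystander: white bottle, 56 mm diameter, 100 high, upright; origin at the centre of its underside.
- dish: Bystander: shallow white dish, 90 mm diameter, 18 high; origin at the centre of its underside.
- vial: Bystander: small amber jar, 28 mm diameter, 50 high, upright; origin at the centre of its underside.
- driver: Bystander: black-handled screwdriver, 170 mm long, lying on the bench.
- beaker: Bystander: white cup, 66 mm diameter, 80 high, upright; origin at the centre of its underside.
Mind the look-alikes: they are no part of the job. What is shaped like the block_medium but pink is not meant.

How it is judged (in metres and radians):
On the way, in this order (a step that is already met when the one before it is completed fails the run):
1. the medium block is seated in its own slot and released (x of block_medium in the frame of slot_medium between -0.005 and 0.005 m and y of block_medium in the frame of slot_medium between -0.005 and 0.005 m and z of block_medium in the frame of slot_medium below 0.007 m and angle between the x axis of block_medium and the x axis of slot_medium, either way round below 0.12 rad and angle between block_medium's own z axis and vertical below 0.06 rad and contact force between the fingers and block_medium below 0.2 N and linear speed of block_medium below 0.02 m/s), for 0.2 s.
2. the cover lies home on both pins (horizontal distance between cover and rack below 0.004 m and z of cover in the frame of rack below 0.0805 m and angle between the y axis of cover and the y axis of rack, either way round below 0.05 rad and angle between cover's own z axis and vertical below 0.03 rad), for 0.2 s.
At the end, for the whole second after the job is handed in: Medium and short block seated in their own slots (within 5 mm of the middle, 0.12 rad, under 3 mm off the floor); cover home on both pins (within 4 mm and 0.05 rad of the rack, under 2.5 mm above the end walls, level within 0.03 rad); all at rest and released (all of step 2 and x of block_medium in the frame of slot_medium between -0.005 and 0.005 m and y of block_medium in the frame of slot_medium between -0.005 and 0.005 m and z of block_medium in the frame of slot_medium below 0.007 m and angle between the x axis of block_medium and the x axis of slot_medium, either way round below 0.12 rad and angle between each of block_medium, block_short's own z axis and vertical below 0.06 rad and x of block_short in the frame of slot_short between -0.005 and 0.005 m and y of block_short in the frame of slot_short between -0.005 and 0.005 m and z of block_short in the frame of slot_short below 0.007 m and angle between the x axis of block_short and the x axis of slot_short, either way round below 0.12 rad and linear speed of each of block_medium, block_short, cover below 0.02 m/s and contact force between the fingers and cover below 0.2 N); the robot touches nothing.
It fails at once if the cover is dropped (falls freely faster than 0.6 m/s) (contact force between the fingers and cover below 0.05 N and linear speed of cover above 0.6 m/s).
It fails at once if the block is dropped (falls freely faster than 0.6 m/s) (contact force between the fingers and block_medium below 0.05 N and linear speed of block_medium above 0.6 m/s).
It fails at once if the short block is taken out of its slot (lifted more than 15 mm) (z of block_short in the frame of slot_short above 0.019 m).
It fails at once if a bystander is pushed more than 40 mm or knocked over (distance of any of wash_bottle, dish, vial, driver, beaker from where it was at the start of the episode above 0.04 m or angle between any of wash_bottle, dish, vial, beaker's own z axis and vertical above 0.6 rad).
It also fails if it takes over 69 s, if anything falls off the work surface, if the arm or the gripper's body presses on something with over 40 N, if the wrist force passes 120 N, or if a joint passes its speed limit or range.

## Robot

A 6-joint arm with a two-finger parallel gripper is mounted at the origin on the work surface. World frame = base frame: x ahead of the robot, y to its left, z up, the work surface at z = 0. Lengths are in mm, angles in rad, forces in N, time in s.
With the tool pointing down it reaches from about 350 to 775 mm from the base axis. Payload 7.3 kg.
Tool frame: the origin (TCP) lies on the front face of the gripper's body, between the roots of the fingers; the fingertips stand 66 mm ahead of it and the grasp point (between the pads) lies 47 mm ahead of it (bot.tip_extent is the distance from the TCP to the fingertips, in mm); z points along the fingers, y is the line along which they close (so a half turn about z gives the same grasp; the last joint's range is limited). The gripper opens to 92 mm and grips with 3 to 60 N. Pads are 19 mm wide; open, the fingers measure 130 mm over their backs; the gripper's body (75 mm by 190 mm) begins 47 mm behind the grasp point.
Start: joints at [-1.416, 0.342, 1.524, -0, 1.275, -0.146], TCP at [155.571, -501.434, 292.241] pointing down, gripper open.
Joint ranges: [-2.53, 2.53], [-0.77, 2.02], [0.04, 2.7], [-1, 4.14], [0.28, 2.66], [-3.11, 3.11]. Speed limits (rad/s): [2.57, 2.57, 3.14, 3.14, 3.14, 3.14].

## Interface

Orientations are given as [roll, pitch, yaw] about the fixed x, y, z axes, in that order (R = Rz(yaw) Ry(pitch) Rx(roll)).
In Python, from plant import readout, viewer, order, bot gives the robot as it stands.
- The arm moves only by the shell command python3 -m creep 'ROWS'. ROWS is text: rows parted by semicolons, each of 7 numbers parted by spaces: the shift along the world's x, y, z in m, then the turn, a rotation vector about the world's x, y, z in rad, then the opening in per cent of the stroke, from 0 (shut) to 100 (fully open). A call has 1 to 8 rows; each row shifts and turns the commanded pose from where the row before left it; what a row does not reach is not made up. A row lasts 1/12 s, in which the tool goes at most 41.7 mm and 7.16 degrees, less where a joint would pass 70% of its speed; a pose out of reach is approached as far as the arm can. A call is refused whole if a number of a shift passes 0.0417 or a number of a turn 0.125, either way. A call with a gripper value outside its range is refused whole. The fingers move at their own pace and stop on an object; the grip force is fixed at half the most. Time passes only in rows, so rows that do not move let the fingers close. It gives the time, the measured TCP pose, the force, the opening and the grip force at its end, in the units of the state.
- readout.get_obs(): the state, without advancing time (a new reading comes with each control period).
- viewer.capture(name): name is "scene" or "top"; returns the picture (420x560x3 uint8, red, green, blue); there is no depth.
- viewer.camera_info(name): a dict with "fx", "fy", "cx", "cy" (pixels), "D" ([k1, k2, p1, p2, k3] as OpenCV has them; the pictures are not rectified), "origin" and "rotation" of the camera in the world. Camera axes: x right, y up, looking along -z (the intrinsics and any distortion apply to the point x, -y, -z); pixel columns grow to the right and rows downward; lengths in mm; the calibration is good to about 2 mm. A picture is of the moment at which its call begins. camera_info takes no time and is no camera call.
- order.close_job(): hands the job in; it is judged then, once.
The state is a dict: "time": time; "joint_positions": joint angles; "dq": joint speeds; "tau": joint torques, N m; "tool_pos": TCP position; "tcp_rot": TCP orientation; "contact_force": force on the tool from outside, world axes, zero at the start; "moment": the same for the moment, N m; "grip_width": finger opening in mm; "finger_force": force on a finger pad.
Only numpy, scipy, OpenCV 4.12 (cv2) and the standard library are available. Lean on these libraries where they do the work, as an engineer would, in place of code of your own. Each camera call takes 0.05 s, during which the arm holds its last target. There are 200 camera calls.

## Working session

There is one attempt and no reset: what is moved stays moved. The work goes in short steps, Python scripts to look and compute and a shell command to move; the robot and the scene stay as the last step left them, time stands still between calls to the robot, and variables do not carry over. Pictures are saved under pics/ and viewed, at most 10 in all, crops included, and the job is handed in when it is done.

```bash
mkdir -p pics; ls
python3 - <<'E'
from plant import readout, viewer
import cv2
print(readout.get_obs())
for n in("scene","top"):
    print(n,viewer.camera_info(n)); cv2.imwrite(f"pics/{n}0.png",viewer.capture(n)[:,:,::-1])
E
```

```text
pics
{'time': 0.0, 'joint_positions': array([-1.41598527e+00,  3.42690391e-01,  1.52503382e+00,  1.50758450e-06,
        1.27539351e+00, -1.45985939e-01]), 'dq': array([ 3.79219345e-04, -1.38773780e-03, -3.03861866e-05, -4.21215993e-04,
       -5.76473686e-04,  2.40771089e-04]), 'tau': array([ 2.22794872e-03, -4.31242740e+01, -2.44216043e+01,  7.19704223e-02,
        5.60383976e-02, -1.19293009e-04]), 'tool_pos': array([ 155.52735595, -501.10433181,  291.55580424]), 'tcp_rot': array([-3.14008402e+00, -2.23274926e-04,  3.00796388e-01]), 'contact_force': array([-0.52643962, -1.05801088, -0.02153237]), 'moment': array([ 0.00295558, -0.00451145,  0.00139886]), 'finger_force': 0.0, 'grip_width': 91.94886183660384}
scene {'fx': 520.1730841107307, 'fy': 520.1730841107307, 'cx': 266.340513911832, 'cy': 206.62519474340067, 'D': array([-0.10524396,  0.        ,  0.        ,  0.        ,  0.        ]), 'origin': array([1122.30162327,  -67.18065957,  968.05028188]), 'rotation': array([0.55616196, 0.00924648, 1.4682196 ])}
top {'fx': 394.0951193458264, 'fy': 394.0951193458264, 'cx': 281.8007346645882, 'cy': 212.27260009922182, 'D': array([-0.10998547,  0.        ,  0.        ,  0.        ,  0.        ]), 'origin': array([517.16219445, -29.01929881, 939.24720493]), 'rotation': array([ 0.0943051 ,  0.01896205, -1.55648716])}
```

View pics/top0.png

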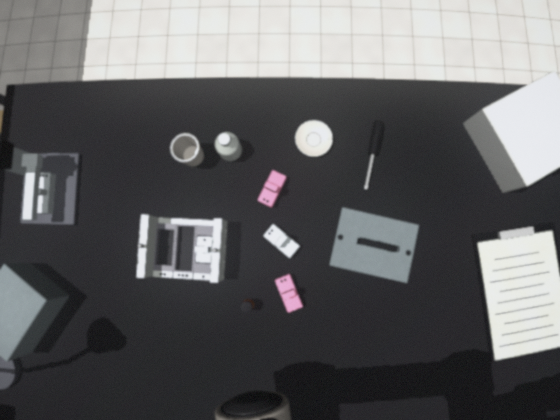

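View pics/scene0.png

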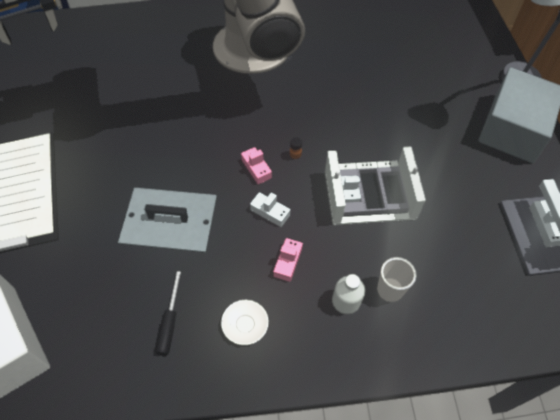

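The top view shows the medium block at about (282,240), the rack around (181,248) with pins near (143,246) and (218,250), the cover holes near (340,237) and (408,252), and pink look-alikes at (272,189) and (288,293). I'll take a closer look at it.

```bash
python3 - <<'E'
import cv2
a=cv2.imread("pics/top0.png")[205:295,130:310]
b=cv2.imread("pics/scene0.png")[130:230,235:430]
a=cv2.resize(a,None,fx=4.4,fy=4.4,interpolation=cv2.INTER_CUBIC)
a=cv2.convertScaleAbs(a,alpha=1.0)
cv2.imwrite("pics/t1.png",a)
cv2.imwrite("pics/s1.png",cv2.resize(b,None,fx=4,fy=4,interpolation=cv2.INTER_CUBIC))
E
cat > h.py <<'E'
import numpy as np,cv2
from scipy.spatial.transform import Rotation as R
from plant import viewer
def cam(n):
    c=viewer.camera_info(n); K=np.array([[c['fx'],0,c['cx']],[0,c['fy'],c['cy']],[0,0,1]])
    return K,c['D'],c['origin'],R.from_euler('xyz',c['rotation']).as_matrix()
def back(n,uv,z):
    K,D,o,M=cam(n); p=cv2.undistortPoints(np.array(uv,float).reshape(-1,1,2),K,D)[:,0]
    d=np.c_[p[:,0],-p[:,1],-np.ones(len(p))]@M.T
    return (o+d*((z-o[2])/d[:,2:]))[:,:2]
def proj(n,P):
    K,D,o,M=cam(n); q=(np.array(P,float).reshape(-1,3)-o)@M; q=q*[1,-1,-1]
    return cv2.projectPoints(q,np.zeros(3),np.zeros(3),K,D)[0][:,0]
E
python3 - <<'E'
from h import *
print("pins",back("top",[(143,246),(218,250)],96))
print("holes",back("top",[(340,237),(408,252)],6))
print("block",back("top",[(286,241)],56))
print("vial,pinks",back("top",[(249,305),(272,189),(288,293)],30))
E
```

```text
pins [[519.09792899 289.54288512]
 [513.69798551 123.8311578 ]]
holes [[ 548.17238092 -148.56234702]
 [ 514.28455622 -310.80866677]]
block [[536.04368667 -21.39389968]]
vial,pinks [[389.03803037  61.41276461]
 [657.17130737  13.10165387]
 [417.94312759 -27.35513398]]
```

View pics/t1.png

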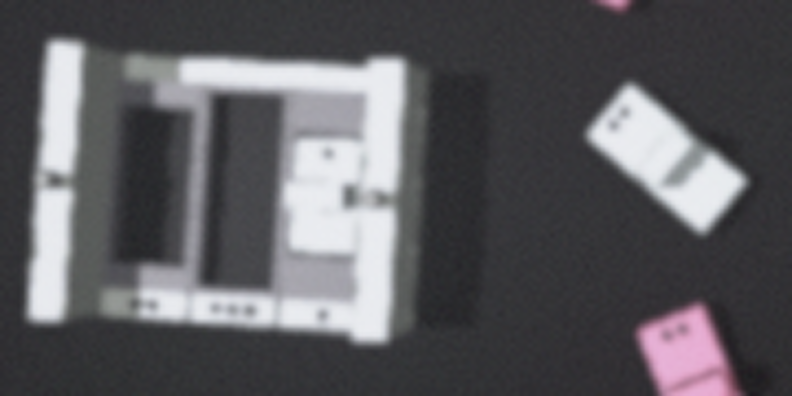

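View pics/s1.png

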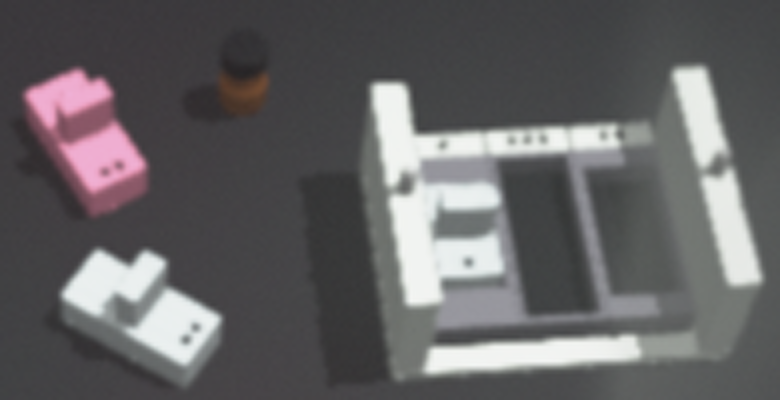

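Both crops agree: labels are on the side towards the robot. The two-dot slot is the leftmost, at rack y=+48, the short block is at y=-48, and the block's dots point towards +x+y. Next I'll fit poses from the corners in both views.

```bash
cat >> h.py <<'E'
from scipy.optimize import least_squares
def fit(name,z,top,scene,x0):
    cams=[("top",top),("scene",scene)]
    def P(p,L):
        c,s=np.cos(p[2]),np.sin(p[2]); L=np.array(L,float)
        return np.c_[p[0]+c*L[:,0]-s*L[:,1],p[1]+s*L[:,0]+c*L[:,1],np.full(len(L),z)]
    def f(p,which):
        return np.concatenate([(proj(n,P(p,[l for l,_ in o]))-np.array([u for _,u in o])).ravel() for n,o in cams if n in which and o])
    for w in (["top"],["scene"],["top","scene"]):
        if not all(dict(cams)[n] for n in w): continue
        r=least_squares(f,x0,args=(w,),x_scale=[1,1,.01],loss='soft_l1'); print(name,w,r.x.round(3),"rms",np.sqrt((f(r.x,w)**2).mean()).round(2))
E
cat > f.py <<'E'
from h import *
def T(d): return [(l,((u+.5)/4.4+129.5,(v+.5)/4.4+204.5)) for l,(u,v) in d]
def S(d): return [(l,((u+.5)/4+234.5,(v+.5)/4+129.5)) for l,(u,v) in d]
def ref(d,im,w=2):
    p=cv2.cornerSubPix(im,np.array([u for _,u in d],np.float32).reshape(-1,1,2),(w,w),(-1,-1),(3,50,.01))[:,0]
    return [(l,q) for (l,_),q in zip(d,p)]
t=cv2.imread("pics/top0.png",0);s=cv2.imread("pics/scene0.png",0)
rt=T([((70,92),(47,40)),((70,74),(84,42)),((-70,74),(66,322)),((-70,92),(27,322)),((70,-74),(367,58)),((70,-92),(406,58)),((-70,-92),(389,342)),((-70,-74),(351,341))])
rs=S([((-70,-92),(372,85)),((-70,-74),(405,83)),((70,-74),(440,300)),((70,-92),(405,303)),((-70,74),(672,70)),((-70,92),(706,67)),((70,92),(760,275)),((70,74),(725,280))])
bt=T([((40,18),(586,135)),((40,-18),(630,82)),((-40,18),(704,235)),((-40,-18),(750,183))])
bs=S([((40,18),(220,320)),((40,-18),(185,372)),((-40,-18),(62,295)),((-40,18),(98,248))])
ct=[((70,94),(342,208)),((70,-94),(419,222)),((-70,-94),(407,282)),((-70,94),(330,266))]
cs=[((-70,-94),(134,189)),((-70,94),(216,192)),((70,94),(207,249)),((70,-94),(121,245))]
for r in (lambda d,i:d,ref):
    fit("rack",78,r(rt,t),r(rs,s),[516,206,-.03])
    fit("block",26,r(bt,t),r(bs,s),[536,-21,.9])
    fit("cover",6,r(ct,t),r(cs,s),[531,-230,-.2])
E
python3 f.py
```

```text
rack ['top'] [ 5.16766e+02  2.15346e+02 -3.40000e-02] rms 0.42
rack ['scene'] [ 5.16539e+02  2.16215e+02 -4.00000e-02] rms 0.55
rack ['top', 'scene'] [ 5.16696e+02  2.15783e+02 -3.70000e-02] rms 0.52
block ['top'] [537.305 -10.199   0.883] rms 0.32
block ['scene'] [539.714  -8.544   0.857] rms 0.41
block ['top', 'scene'] [538.318  -9.242   0.871] rms 0.61
cover ['top'] [ 5.31073e+02 -2.31275e+02 -1.93000e-01] rms 0.75
cover ['scene'] [ 5.32235e+02 -2.25959e+02 -1.63000e-01] rms 0.78
cover ['top', 'scene'] [ 5.31813e+02 -2.28227e+02 -1.75000e-01] rms 1.16
rack ['top'] [ 5.17037e+02  2.15308e+02 -3.40000e-02] rms 0.7
rack ['scene'] [ 5.16945e+02  2.16721e+02 -3.80000e-02] rms 0.29
rack ['top', 'scene'] [ 5.17040e+02  2.16219e+02 -3.60000e-02] rms 0.6
block ['top'] [537.623  -9.498   0.892] rms 0.08
block ['scene'] [538.139  -8.755   0.874] rms 0.17
block ['top', 'scene'] [537.868  -9.105   0.884] rms 0.23
cover ['top'] [ 5.31975e+02 -2.30177e+02 -2.08000e-01] rms 0.83
cover ['scene'] [ 5.32517e+02 -2.27343e+02 -1.86000e-01] rms 1.34
cover ['top', 'scene'] [ 5.32254e+02 -2.29172e+02 -2.02000e-01] rms 1.26
```

```bash
python3 -m creep '.021 .027 0 0 0 .12 50;.021 .027 0 0 0 .12 50;.021 .027 0 0 0 .12 50;.021 .027 0 0 0 .12 50;.021 .027 0 0 0 .12 50;.021 .027 0 0 0 .12 50;.021 .027 0 0 0 .12 50;.021 .027 0 0 0 .12 50' && python3 -m creep '.021 .027 0 0 0 .12 50;.021 .027 0 0 0 .12 50;.021 .027 0 0 0 .12 50;.021 .027 0 0 0 .12 50;.021 .027 0 0 0 .12 50;.021 .027 0 0 0 .12 50;.021 .027 -.02 0 0 .12 50;.021 .027 -.02 0 0 .12 50'
```

```text
time: 0.77
tool_pos: [324.2, -283.8, 292.1]
tcp_rot: [-3.141, -0.0, 1.266]
contact_force: [0.9, 0.5, 0.5]
grip_width: 46.8
finger_force: 0.0
time: 1.43
tool_pos: [492.8, -67.9, 252.4]
tcp_rot: [3.14, 0.002, 2.227]
contact_force: [1.4, -0.8, -0.5]
grip_width: 45.5
finger_force: 0.0
```

```bash
python3 -m creep '.0225 .0295 -.03 0 0 .114 50;.0225 .0295 -.03 0 0 .114 50;0 0 -.035 0 0 0 50;0 0 -.03 0 0 0 50;0 0 -.02 0 0 0 50;0 0 -.012 0 0 0 50;0 0 0 0 0 0 50;0 0 0 0 0 0 50'
python3 - <<'E'
from plant import readout
o=readout.get_obs();print(o['tool_pos'],o['tcp_rot'],o['joint_positions'])
E
```

```text
time: 2.1
tool_pos: [530.6, -17.8, 102.3]
tcp_rot: [-3.141, -0.002, 2.449]
contact_force: [-0.3, 0.1, -0.4]
grip_width: 45.9
finger_force: 0.0
[530.57314324 -17.83694434 102.33106001] [-3.14081115e+00 -1.56621794e-03  2.44880991e+00] [-1.78064636e-01  5.80938781e-01  1.73326486e+00  1.23130162e-04
  8.29137021e-01 -1.05616209e+00]
```

```bash
python3 -m creep '.007 .009 0 0 0 .006 50;0 0 -.007 0 0 0 50;0 0 0 0 0 0 50' && python3 -m creep '0 0 0 0 0 0 0;0 0 0 0 0 0 0;0 0 0 0 0 0 0;0 0 0 0 0 0 0;0 0 0 0 0 0 0;0 0 0 0 0 0 0'
```

```text
time: 2.35
tool_pos: [538.4, -8.4, 95.9]
tcp_rot: [3.141, 0.001, 2.456]
contact_force: [-0.6, 0.1, -0.4]
grip_width: 46.1
finger_force: 0.0
time: 2.85
tool_pos: [538.0, -9.0, 96.0]
tcp_rot: [3.141, 0.0, 2.455]
contact_force: [0.1, 0.6, 0.9]
grip_width: 14.0
finger_force: 30.0
```

```bash
python3 -m creep '0 0 .02 0 0 0 0;0 0 .035 0 0 0 0;0 0 .035 0 0 0 0;0 0 .035 0 0 0 0;-.002 .025 0 0 0 -.08 0;-.002 .025 0 0 0 -.08 0;-.002 .025 0 0 0 -.08 0;-.002 .025 0 0 0 -.08 0' && python3 -m creep '-.002 .025 0 0 0 -.08 0;-.002 .025 0 0 0 -.08 0;-.002 .025 0 0 0 -.08 0;-.002 .025 0 0 0 -.08 0;-.002 .025 0 0 0 -.08 0;-.001 .025 0 0 0 -.08 0;0 .023 0 0 0 -.08 0;0 0 0 0 0 -.04 0' && python3 -m creep '0 0 0 0 0 0 0;0 0 0 0 0 0 0'
python3 - <<'E'
from plant import viewer
import cv2, numpy as np
t=viewer.capture("top")[:,:,::-1];s=viewer.capture("scene")[:,:,::-1]
cv2.imwrite("pics/top1.png",t);cv2.imwrite("pics/scene1.png",s)
cv2.imwrite("pics/b.png",np.hstack([cv2.resize(t[200:300,110:240],None,fx=3,fy=4,interpolation=2),cv2.resize(s[100:250,300:440],None,fx=2.8,fy=400/150,interpolation=2)]))
E
```

```text
time: 3.52
tool_pos: [529.3, 91.9, 220.7]
tcp_rot: [-3.141, -0.0, 2.13]
contact_force: [1.2, 0.1, -2.3]
grip_width: 13.7
finger_force: 30.0
time: 4.18
tool_pos: [518.0, 267.8, 220.2]
tcp_rot: [-3.141, -0.001, 1.534]
contact_force: [-1.2, -0.3, -2.4]
grip_width: 13.7
finger_force: 30.0
time: 4.35
tool_pos: [518.5, 263.9, 220.2]
tcp_rot: [-3.14, 0.001, 1.537]
contact_force: [-0.3, -0.2, -3.4]
grip_width: 13.7
finger_force: 30.0
```

View pics/b.png

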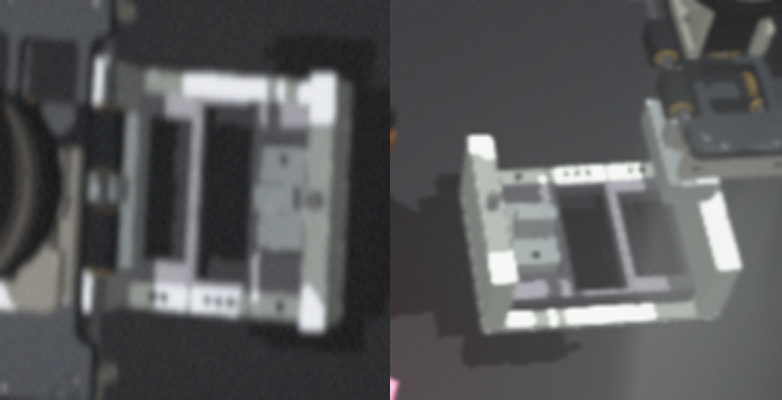

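The pictures show the block over the left bay, aligned with the rack but mostly hidden by the gripper. I'll lower it to just above the tray and keep watching the force.

```bash
python3 -m creep '0 0 -.03 0 0 0 0;0 0 -.03 0 0 0 0;0 0 -.02 0 0 0 0;0 0 -.01 0 0 0 0;0 0 0 0 0 0 0;0 0 0 0 0 0 0'
python3 - <<'E'
from plant import viewer
import cv2, numpy as np
t=viewer.capture("top")[:,:,::-1];s=viewer.capture("scene")[:,:,::-1]
cv2.imwrite("pics/top2.png",t);cv2.imwrite("pics/scene2.png",s)
cv2.imwrite("pics/b2.png",np.hstack([cv2.resize(t[205:295,130:220],None,fx=4.4,fy=4.4,interpolation=2),cv2.resize(s[130:229,330:430],None,fx=4,fy=4,interpolation=2)]))
E
```

```text
time: 4.95
tool_pos: [519.3, 263.7, 131.3]
tcp_rot: [3.141, -0.0, 1.534]
contact_force: [-0.8, 0.1, -1.9]
grip_width: 13.8
finger_force: 30.0
```

View pics/b2.png

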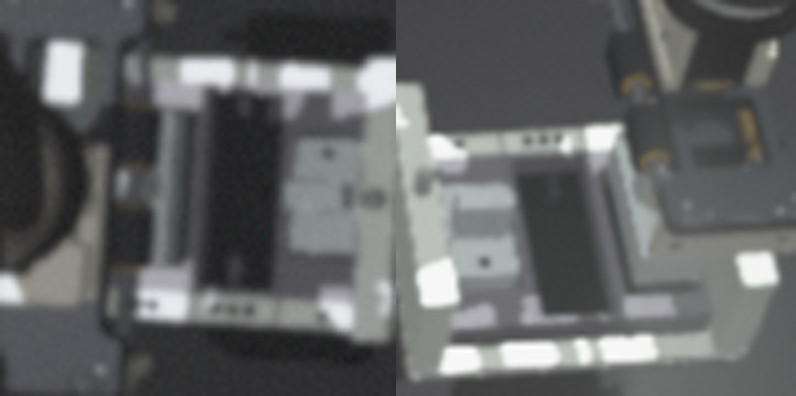

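The block's inner face is seen just over the pocket: about x 152–190 in the left half, and about x 612–640 in the right half. I'll compare this with the predicted outline.

Run:
```python
from h import *
t=cv2.imread("pics/top2.png");s=cv2.imread("pics/scene2.png")
t=cv2.resize(t[205:295,130:220],None,fx=4.4,fy=4.4,interpolation=2);s=cv2.resize(s[130:229,330:430],None,fx=4,fy=4,interpolation=2)
def W(p,L,z):
    c,q=np.cos(p[2]),np.sin(p[2]); return [(p[0]+c*a-q*b,p[1]+q*a+c*b,z) for a,b in L]
rk=(517,216,-.036); bk=(519.3,263.7,-.037); B=[(40,-18),(-40,-18),(-40,18),(40,18)]
P=[(W(bk,B,61),(0,0,255)),(W(bk,B,35.3),(0,255,255)),(W(rk,[(42.5,27.5),(-42.5,27.5),(-42.5,68.5),(42.5,68.5)],28),(0,255,0))]
for im,n,o,f in((t,"top",(130,205),4.4),(s,"scene",(330,130),4)):
    im[:]=cv2.convertScaleAbs(im,alpha=1.4)
    for p,c in P: cv2.polylines(im,[np.round((proj(n,p)-o+.5)*f).astype(int)],True,c,1)
cv2.imwrite("pics/b3.png",np.hstack([t,s]))
```

```text
(no output)
```

View pics/b3.png

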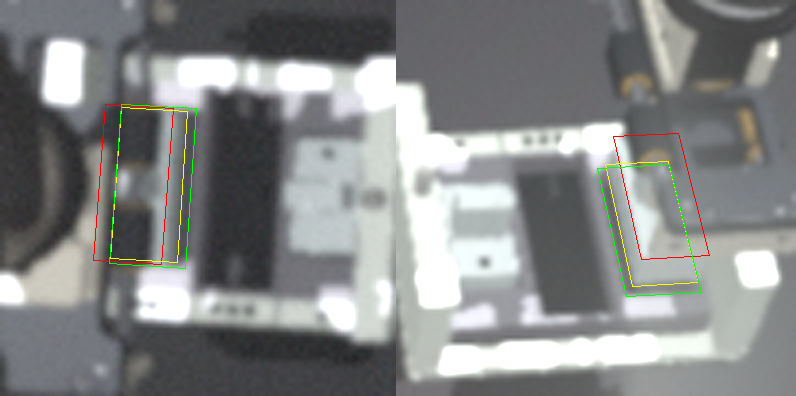

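The predicted outline falls inside the pocket and agrees with the picture to 1–2 mm, so I'll lower it gently.

```bash
python3 -m creep '0 0 -.006 0 0 0 0;0 0 -.004 0 0 0 0;0 0 0 0 0 0 0;0 0 0 0 0 0 0'; python3 -m creep '0 0 -.004 0 0 0 0;0 0 -.004 0 0 0 0;0 0 0 0 0 0 0;0 0 0 0 0 0 0'
```

```text
time: 5.38
tool_pos: [518.7, 264.1, 120.8]
tcp_rot: [-3.141, 0.0, 1.535]
contact_force: [-0.9, 0.2, -1.7]
grip_width: 13.7
finger_force: 30.0
time: 5.72
tool_pos: [518.7, 264.0, 112.4]
tcp_rot: [-3.141, 0.0, 1.535]
contact_force: [0.5, 0.5, -2.7]
grip_width: 13.6
finger_force: 30.0
```

```bash
python3 -m creep '0 0 -.002 0 0 0 0;0 0 -.0015 0 0 0 0;0 0 0 0 0 0 0;0 0 0 0 0 0 0'; python3 -m creep '0 0 -.001 0 0 0 0;0 0 0 0 0 0 0;0 0 0 0 0 0 0'
```

```text
time: 6.05
tool_pos: [518.8, 264.0, 109.3]
tcp_rot: [-3.142, 0.0, 1.535]
contact_force: [-0.1, -1.2, -2.3]
grip_width: 13.8
finger_force: 30.0
time: 6.3
tool_pos: [518.9, 264.1, 108.4]
tcp_rot: [3.141, -0.0, 1.535]
contact_force: [-0.9, 0.5, -2.5]
grip_width: 13.8
finger_force: 30.0
```

```bash
python3 -m creep '0 0 -.001 0 0 0 0;0 0 0 0 0 0 0;0 0 0 0 0 0 0'
```

```text
time: 6.55
tool_pos: [519.0, 264.1, 108.0]
tcp_rot: [3.141, -0.0, 1.535]
contact_force: [-2.5, -1.4, 3.8]
grip_width: 13.5
finger_force: 30.0
```

It's on the floor. I'll release, retreat, and refine the cover's pose by segmentation.

```bash
python3 -m creep '0 0 0 0 0 0 25;0 0 0 0 0 0 40;0 0 0 0 0 0 50;0 0 .02 0 0 0 50;0 0 .04 0 0 0 50;0 0 .04 0 0 0 50;0 -.035 .02 0 0 0 50;0 -.035 0 0 0 0 50'
python3 - <<'E'
from h import *
for n,(x0,y0,x1,y1) in (("top",(318,195,432,295)),("scene",(110,178,228,260))):
    g=cv2.imread(f"pics/{n}0.png",0)[y0:y1,x0:x1]
    _,m=cv2.threshold(cv2.GaussianBlur(g,(3,3),0),0,255,cv2.THRESH_OTSU)
    c=max(cv2.findContours(m,cv2.RETR_EXTERNAL,cv2.CHAIN_APPROX_NONE)[0],key=cv2.contourArea)
    q=cv2.approxPolyDP(cv2.convexHull(c),6,True)[:,0]+[x0,y0]
    w=back(n,q,6); r=cv2.minAreaRect(back(n,cv2.convexHull(c)[:,0]+[x0,y0],6).astype(np.float32))
    print(n,w.round(1).tolist(),r)
    # dark blobs inside the plate
    inn=cv2.erode(cv2.fillPoly(np.zeros_like(m),[cv2.convexHull(c)],255),np.ones((3,3)))
    d=((inn>0)&(m==0)).astype(np.uint8)
    N,_,st,ce=cv2.connectedComponentsWithStats(d)
    for k in range(1,N):
        if st[k,4]>5: u=ce[k]+[x0,y0]; print("blob",st[k,4],u.round(1),"z6",back(n,[u],6)[0].round(1),"z46",back(n,[u],46)[0].round(1))
E
```

```text
time: 7.22
tool_pos: [520.9, 195.2, 232.6]
tcp_rot: [3.131, -0.003, 1.538]
contact_force: [0.6, -1.3, -0.0]
grip_width: 45.9
finger_force: 0.0
top [[617.2, -153.2], [576.3, -335.8], [443.6, -303.2], [484.4, -125.2]] ((531.3250732421875, -229.74874877929688), (189.36244201660156, 141.6188507080078), 77.68732452392578)
blob 16 [340.  236.5] z6 [ 549.4 -148.6] z46 [ 548.  -143.4]
blob 286 [377.5 244.4] z6 [ 531.7 -237.7] z46 [ 531.1 -228.7]
blob 16 [408.  252.5] z6 [ 513.1 -310.8] z46 [ 513.3 -298.7]
scene [[445.2, -305.8], [484.1, -124.7], [618.2, -152.3], [580.4, -333.5]] ((532.00048828125, -229.288330078125), (189.03701782226562, 141.21168518066406), 77.6766586303711)
blob 631 [165.  213.3] z6 [ 519.7 -235.5] z46 [ 544.7 -228.5]
blob 18 [131.  214.5] z6 [ 514.7 -310.1] z46 [ 540. -300.]
blob 18 [205.8 221.5] z6 [ 549.8 -147.8] z46 [ 573.6 -144.5]
```

```bash
python3 -m creep '.001 -.035 0 0 0 -.015 50;.001 -.035 0 0 0 -.015 50;.001 -.035 0 0 0 -.015 50;.001 -.035 0 0 0 -.015 50;.001 -.035 0 0 0 -.015 50;.001 -.035 0 0 0 -.015 50;.001 -.035 0 0 0 -.015 50;.001 -.035 0 0 0 -.015 50' && python3 -m creep '.001 -.035 0 0 0 -.015 50;.001 -.035 0 0 0 -.015 50;.001 -.035 0 0 0 -.015 50;.001 -.035 0 0 0 -.015 50;0 0 -.03 0 0 0 50;0 0 -.03 0 0 0 50;0 0 0 0 0 0 50;0 0 0 0 0 0 50'
python3 - <<'E'
from plant import viewer
import cv2, numpy as np
from h import *
t=viewer.capture("top")[:,:,::-1];s=viewer.capture("scene")[:,:,::-1]
cv2.imwrite("pics/top3.png",t);cv2.imwrite("pics/scene3.png",s)
t=cv2.resize(t[205:295,130:230],None,fx=4,fy=4,interpolation=2);s=cv2.resize(s[130:220,320:430],None,fx=3.6,fy=4,interpolation=2)
cv2.imwrite("pics/b4.png",np.hstack([t,s]))
E
```

```text
time: 7.88
tool_pos: [526.7, -87.7, 227.4]
tcp_rot: [3.141, 0.0, 1.414]
contact_force: [0.5, -1.1, -0.3]
grip_width: 45.9
finger_force: 0.0
time: 8.55
tool_pos: [530.2, -225.6, 166.3]
tcp_rot: [-3.138, -0.001, 1.355]
contact_force: [0.9, -1.2, 0.4]
grip_width: 45.4
finger_force: 0.0
```

View pics/b4.png

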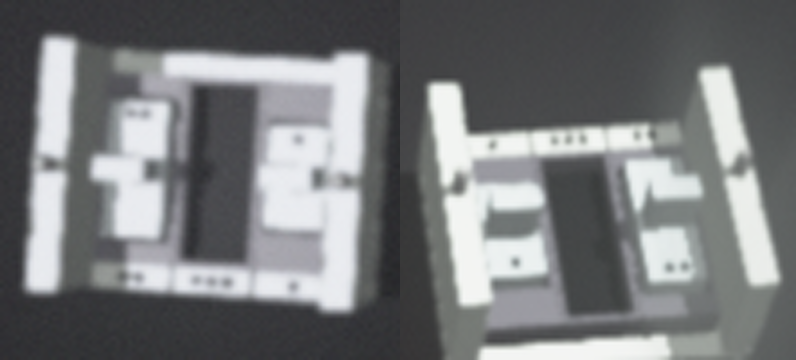

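The medium block sits squarely in the two-dot slot, at about (140,170) on the left and (665,220) on the right. Next I'll grasp the cover.

```bash
python3 -m creep '.0015 -.004 -.03 0 0 0 50;0 0 -.025 0 0 0 50;0 0 -.018 0 0 0 50;0 0 -.007 0 0 0 50;0 0 0 0 0 0 50;0 0 0 0 0 0 50' && python3 -m creep '0 0 0 0 0 0 0;0 0 0 0 0 0 0;0 0 0 0 0 0 0;0 0 0 0 0 0 0;0 0 0 0 0 0 0;0 0 0 0 0 0 0'
```

```text
time: 9.15
tool_pos: [533.3, -230.1, 89.0]
tcp_rot: [3.139, 0.001, 1.355]
contact_force: [0.1, -0.6, 0.8]
grip_width: 46.0
finger_force: 0.0
time: 9.65
tool_pos: [532.2, -229.9, 87.7]
tcp_rot: [-3.141, 0.0, 1.355]
contact_force: [-2.4, 1.1, 3.5]
grip_width: 15.6
finger_force: 30.0
```

```bash
python3 -m creep '0 0 .01 0 0 0 0;0 0 .02 0 0 0 0;0 0 .03 0 0 0 0;0 0 .03 0 0 0 0;0 0 .03 0 0 0 0;0 0 .02 0 0 0 0;-.001 .02 0 0 0 0 0;-.001 .03 0 0 0 .013 0' && python3 -m creep '-.001 .03 0 0 0 .013 0;-.001 .03 0 0 0 .013 0;-.001 .03 0 0 0 .013 0;-.001 .03 0 0 0 .013 0;-.001 .03 0 0 0 .013 0;-.001 .03 0 0 0 .013 0;-.001 .03 0 0 0 .013 0;-.001 .03 0 0 0 .013 0' && python3 -m creep '-.001 .03 0 0 0 .013 0;-.001 .03 0 0 0 .013 0;-.001 .03 0 0 0 .013 0;-.001 .03 0 0 0 .013 0;-.001 .03 0 0 0 .013 0;-.001 .006 0 0 0 .011 0;0 0 0 0 0 0 0;0 0 0 0 0 0 0'
```

```text
time: 10.32
tool_pos: [530.8, -181.7, 229.3]
tcp_rot: [3.137, 0.002, 1.365]
contact_force: [-0.2, 0.6, -3.9]
grip_width: 16.3
finger_force: 30.0
time: 10.98
tool_pos: [521.9, 61.5, 227.6]
tcp_rot: [-3.141, -0.0, 1.472]
contact_force: [0.7, -1.0, -3.0]
grip_width: 15.7
finger_force: 30.0
time: 11.65
tool_pos: [516.1, 215.9, 227.3]
tcp_rot: [-3.141, 0.001, 1.549]
contact_force: [-0.4, -0.6, -3.4]
grip_width: 15.9
finger_force: 30.0
```

```bash
python3 -m creep '.001 0 -.02 0 0 -.014 0;0 0 -.014 0 0 0 0;0 0 0 0 0 0 0;0 0 0 0 0 0 0'
python3 - <<'E'
from h import *
from plant import readout
t=viewer.capture("top")[:,:,::-1].copy();s=viewer.capture("scene")[:,:,::-1].copy()
cv2.imwrite("pics/top4.png",t);cv2.imwrite("pics/scene4.png",s)
t=cv2.resize(t[195:305,115:235],None,fx=3.3,fy=4,interpolation=2);s=cv2.resize(s[110:240,310:450],None,fx=2.8,fy=440/130,interpolation=2)
cv2.imwrite("pics/b5.png",cv2.convertScaleAbs(np.hstack([t,s]),alpha=1.3))
print(readout.get_obs()['tool_pos'],readout.get_obs()['tcp_rot'])
E
```

```text
time: 11.98
tool_pos: [517.3, 214.7, 193.0]
tcp_rot: [-3.14, 0.001, 1.532]
contact_force: [0.1, 1.6, -3.3]
grip_width: 15.6
finger_force: 30.0
[518.02886976 215.33207937 194.29348306] [ 3.14020332e+00 -2.42079907e-04  1.53253854e+00]
```

View pics/b5.png

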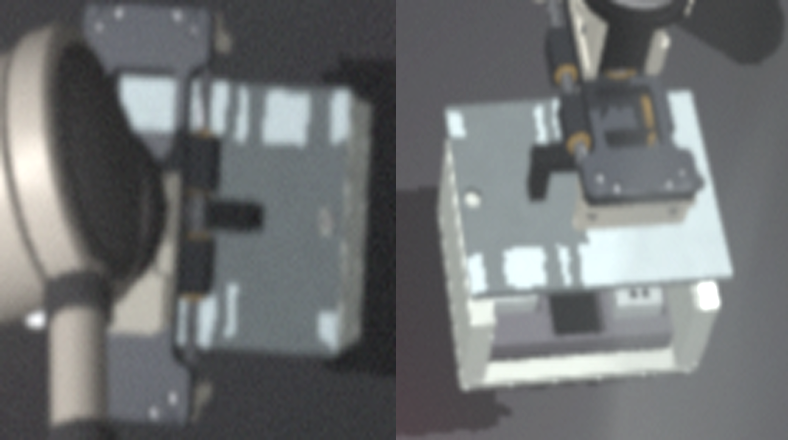

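The cover is over the rack. Its corners show at (445,107), (693,92), (731,273) and (470,293) in the scene half, and the right edge at (350,88)–(340,354) in the top half. I'll fit its pose at this height.

Run:
```python
from h import *
from f import ref
t=cv2.imread("pics/top4.png",0);s=cv2.imread("pics/scene4.png",0)
T=[((70,-94),(221.1,217)),((-70,-94),(218,283.5))]
S=[((-70,-94),(327.5,141.6)),((-70,94),(416.1,137.2)),((70,94),(429.6,190.6)),((70,-94),(336.4,196.6))]
for z in (111.5,):
    fit("raw",z,T,S,[517,216,-.036]); fit("ref",z,ref(T,t),ref(S,s),[517,216,-.036])
# hole centre as seen
print(back("scene",[(337.1,168.8)],111.5),back("top",[(213.5,250.5)],111.5))
```

```text
rack ['top'] [ 5.16766e+02  2.15346e+02 -3.40000e-02] rms 0.42
rack ['scene'] [ 5.16539e+02  2.16215e+02 -4.00000e-02] rms 0.55
rack ['top', 'scene'] [ 5.16696e+02  2.15783e+02 -3.70000e-02] rms 0.52
block ['top'] [537.305 -10.199   0.883] rms 0.32
block ['scene'] [539.714  -8.544   0.857] rms 0.41
block ['top', 'scene'] [538.318  -9.242   0.871] rms 0.61
cover ['top'] [ 5.31073e+02 -2.31275e+02 -1.93000e-01] rms 0.75
cover ['scene'] [ 5.32235e+02 -2.25959e+02 -1.63000e-01] rms 0.78
cover ['top', 'scene'] [ 5.31813e+02 -2.28227e+02 -1.75000e-01] rms 1.16
rack ['top'] [ 5.17037e+02  2.15308e+02 -3.40000e-02] rms 0.7
rack ['scene'] [ 5.16945e+02  2.16721e+02 -3.80000e-02] rms 0.29
rack ['top', 'scene'] [ 5.17040e+02  2.16219e+02 -3.60000e-02] rms 0.6
block ['top'] [537.623  -9.498   0.892] rms 0.08
block ['scene'] [538.139  -8.755   0.874] rms 0.17
block ['top', 'scene'] [537.868  -9.105   0.884] rms 0.23
cover ['top'] [ 5.31975e+02 -2.30177e+02 -2.08000e-01] rms 0.83
cover ['scene'] [ 5.32517e+02 -2.27343e+02 -1.86000e-01] rms 1.34
cover ['top', 'scene'] [ 5.32254e+02 -2.29172e+02 -2.02000e-01] rms 1.26
raw ['top'] [ 5.15644e+02  2.11791e+02 -2.10000e-02] rms 0.02
raw ['scene'] [ 5.17846e+02  2.15757e+02 -4.30000e-02] rms 0.57
raw ['top', 'scene'] [ 5.17753e+02  2.14750e+02 -4.10000e-02] rms 0.86
ref ['top'] [ 5.16526e+02  2.14693e+02 -1.90000e-02] rms 0.14
ref ['scene'] [ 5.18191e+02  2.14812e+02 -3.10000e-02] rms 0.47
ref ['top', 'scene'] [ 5.17940e+02  2.14789e+02 -3.00000e-02] rms 0.43
[[517.30757297 131.75147185]] [[512.53991562 130.56233526]]
```

```bash
python3 -m creep '-.0005 .001 -.003 0 0 .001 0;0 0 -.003 0 0 0 0;0 0 0 0 0 0 0;0 0 0 0 0 0 0' && python3 -m creep '0 0 -.0025 0 0 0 0;0 0 -.0025 0 0 0 0;0 0 0 0 0 0 0;0 0 0 0 0 0 0' ; python3 -m creep '0 0 -.002 0 0 0 0;0 0 0 0 0 0 0;0 0 0 0 0 0 0'
```

```text
time: 12.42
tool_pos: [516.8, 217.1, 187.4]
tcp_rot: [3.142, 0.0, 1.535]
contact_force: [-0.2, 0.1, -2.8]
grip_width: 16.1
finger_force: 30.0
time: 12.75
tool_pos: [516.8, 217.1, 182.1]
tcp_rot: [-3.141, 0.0, 1.535]
contact_force: [0.1, 0.1, -3.0]
grip_width: 15.7
finger_force: 30.0
time: 13.0
tool_pos: [516.8, 217.1, 180.2]
tcp_rot: [-3.141, 0.0, 1.535]
contact_force: [-0.3, -0.3, -2.5]
grip_width: 15.4
finger_force: 30.0
```

```bash
python3 -m creep '0 0 -.002 0 0 0 0;0 0 0 0 0 0 0;0 0 0 0 0 0 0';  python3 -m creep '0 0 -.002 0 0 0 0;0 0 0 0 0 0 0;0 0 0 0 0 0 0'
```

```text
time: 13.25
tool_pos: [516.8, 217.1, 178.2]
tcp_rot: [-3.141, 0.0, 1.535]
contact_force: [0.6, -0.4, -3.8]
grip_width: 15.8
finger_force: 30.0
time: 13.5
tool_pos: [516.8, 217.1, 176.2]
tcp_rot: [-3.141, 0.0, 1.535]
contact_force: [-0.3, -0.3, -3.8]
grip_width: 15.7
finger_force: 30.0
```

```bash
python3 -m creep '0 0 -.002 0 0 0 0;0 0 -.002 0 0 0 0;0 0 0 0 0 0 0;0 0 0 0 0 0 0';  python3 -m creep '0 0 -.002 0 0 0 0;0 0 -.002 0 0 0 0;0 0 0 0 0 0 0;0 0 0 0 0 0 0'
```

```text
time: 13.83
tool_pos: [516.8, 217.1, 172.2]
tcp_rot: [-3.141, 0.0, 1.535]
contact_force: [-0.5, 0.8, -3.5]
grip_width: 15.7
finger_force: 30.0
time: 14.17
tool_pos: [516.8, 217.1, 168.1]
tcp_rot: [-3.141, 0.0, 1.535]
contact_force: [-0.8, -0.4, -3.1]
grip_width: 15.6
finger_force: 30.0
```

```bash
python3 -m creep '0 0 -.001 0 0 0 0;0 0 -.001 0 0 0 0;0 0 0 0 0 0 0'
```

```text
time: 14.42
tool_pos: [516.8, 217.1, 166.2]
tcp_rot: [-3.141, 0.0, 1.535]
contact_force: [-0.2, -0.0, -3.5]
grip_width: 16.0
finger_force: 30.0
```

```bash
python3 -m creep '0 0 -.0007 0 0 0 0;0 0 0 0 0 0 0;0 0 0 0 0 0 0';python3 -m creep '0 0 -.0007 0 0 0 0;0 0 0 0 0 0 0;0 0 0 0 0 0 0'
```

```text
time: 14.67
tool_pos: [516.9, 217.1, 165.7]
tcp_rot: [3.141, -0.0, 1.535]
contact_force: [0.7, 0.3, -1.8]
grip_width: 15.9
finger_force: 30.0
time: 14.92
tool_pos: [516.9, 217.1, 165.7]
tcp_rot: [3.141, -0.0, 1.535]
contact_force: [-2.2, -1.2, 6.0]
grip_width: 15.6
finger_force: 30.0
```

It's home: contact at TCP 165.7, against 165.7 expected. I'll release, lift off, move clear and check.

```bash
python3 -m creep '0 0 0 0 0 0 25;0 0 0 0 0 0 40;0 0 0 0 0 0 50;0 0 0 0 0 0 50;0 0 .02 0 0 0 50;0 0 .035 0 0 0 50;0 0 .035 0 0 0 50;0 0 .02 0 0 0 50' && python3 -m creep '0 -.035 0 0 0 0 50;0 -.035 0 0 0 0 50;0 -.035 0 0 0 0 50;0 -.035 0 0 0 0 50;0 -.035 0 0 0 0 50;0 -.035 0 0 0 0 50;0 -.035 0 0 0 0 50;0 -.035 0 0 0 0 50' && python3 -m creep '0 0 0 0 0 0 50;0 0 0 0 0 0 50;0 0 0 0 0 0 50'
python3 - <<'E'
from h import *
t=viewer.capture("top")[:,:,::-1].copy();s=viewer.capture("scene")[:,:,::-1].copy()
t=cv2.resize(t[195:305,115:235],None,fx=3.3,fy=4,interpolation=2);s=cv2.resize(s[110:240,310:450],None,fx=2.8,fy=440/130,interpolation=2)
cv2.imwrite("pics/b6.png",np.hstack([t,s]))
E
```

```text
time: 15.58
tool_pos: [517.8, 217.3, 278.6]
tcp_rot: [3.137, -0.001, 1.535]
contact_force: [0.6, 0.3, 1.0]
grip_width: 46.0
finger_force: 0.0
time: 16.25
tool_pos: [516.6, -64.6, 275.0]
tcp_rot: [3.141, 0.0, 1.535]
contact_force: [0.3, -0.2, 0.3]
grip_width: 45.9
finger_force: 0.0
time: 16.5
tool_pos: [516.8, -62.7, 274.8]
tcp_rot: [-3.141, -0.001, 1.534]
contact_force: [-0.0, 0.5, 0.2]
grip_width: 46.0
finger_force: 0.0
```

View pics/b6.png

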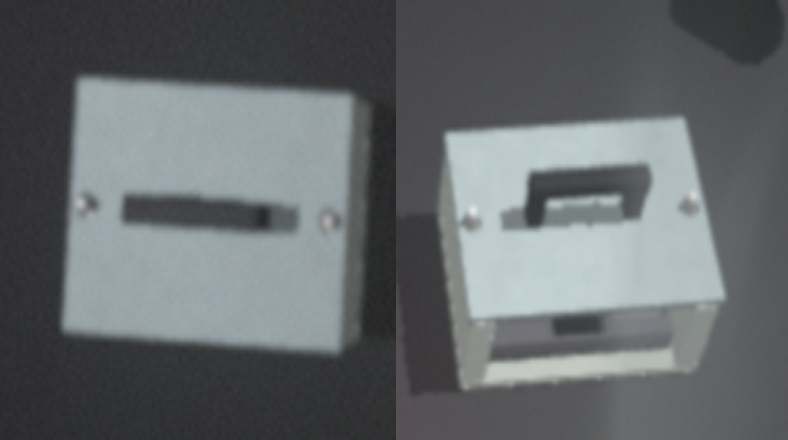

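The cover lies flat with both pins through its holes, at (85,205)/(328,220) on the left and (471,218)/(690,204) on the right.

```bash
python3 -c "
from plant import order
print(order.close_job())"
```

```text
the job is handed in; nothing more can be done
None
```

I put the medium block in its two-dot slot and set the cover flat on both locating pins, released both, and handed the job in at about 16.5 s of the 69 s allowed; the hand-in call returned no verdict.

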